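# Snap the paint tub's lid shut

### The arm

A 6-joint arm with a two-finger parallel gripper is mounted at the origin on the work surface. World frame = base frame: x ahead of the robot, y to its left, z up, the work surface at z = 0. Lengths are in m, angles in degrees, forces in N, time in s.
With the tool pointing down it reaches from about 0.4 to 0.825 m from the base axis. Payload 7 kg.
Tool frame: the origin (TCP) lies on the centre line of the jaws, within the pads' length; the fingertips stand r.nose_length ahead of it and the grasp point (between the pads) lies 2 mm behind it (r.nose_length is the distance from the TCP to the fingertips, in m); z points along the fingers, y is the direction in which the jaws open and shut (so a half turn about z gives the same grasp; the last joint's range is limited). The gripper opens to 88 mm and grips with 3 to 60 N. Pads are 19 mm wide; open, the fingers measure 130 mm over their backs; the gripper's body (78 mm by 193 mm) begins 47 mm behind the grasp point.
Start: joints at [-56.946, 20.546, 0.682, 0, -70.136, -16.507], TCP at [0.192, -0.647, 0.22] pointing down, gripper open.
Joint ranges: [-176.03, 176.03], [-82.01, 121.73], [-58.28, 71.71], [-173.87, 95.51], [-174.79, -0.11], [-173.66, 173.66]. Speed limits (degrees/s): [136.94, 136.94, 172.46, 180, 180, 180].

### API

Orientations are given as [roll, pitch, yaw] about the fixed x, y, z axes, in that order (R = Rz(yaw) Ry(pitch) Rx(roll)).
In Python, from plant import r gives the robot as it stands.
- The arm moves only by the tool apply_moves, never from a script. Its argument "targets" is a list of rows, each a list of 3 entries, a list of its own where there are three numbers: the shift along the tool's x, y, z scaled (see below), then the turn, a rotation vector about the tool's x, y, z scaled (see below), then the finger opening in mm, from 0 to 87.6. A call has 1 to 5 rows; each row shifts and turns the pose as measured when the row begins, along the tool's axes as they then stand; what a row does not reach is not made up. The controller multiplies each number of a shift by 0.04 m and each number of a turn by 8 degrees. A row lasts 1/10 s, in which the tool goes at most 50 mm and 8.59 degrees, less where a joint would pass 70% of its speed; a pose out of reach is approached as far as the arm can. A call with a number of a shift or a turn outside -1 to 1 is refused whole. A call with a gripper value outside its range is refused whole. The fingers move at their own pace and stop on an object; "squeeze" is the grip in N (left out, the last holds). Time passes only in rows, so rows that do not move let the fingers close. It gives the time, the measured TCP pose, the force and the opening at its end, in the units of the state.
- r.get_state(): the state, without advancing time (a new reading comes with each control period).
- r.capture(name): name is "side" or "top"; returns a dict with "img" (384x512x3 uint8, blue, green, red), "z_map" (384x512 float32, m along the optical axis (not along the pixel's ray), 0 where there is no reading), "fx", "fy", "cx", "cy" (pixels), "k1" (the pictures are not rectified: a ray, as slopes to the right and down, at radius r is drawn at 1 + k1 r^2 times it, then the intrinsics apply), "camera_from_world" (4x4, takes a point from world to camera coordinates). Camera axes: x right, y up, looking along -z (the intrinsics and any distortion apply to the point x, -y, -z); pixel columns grow to the right and rows downward; lengths in m; the calibration is good to about 2 mm. A picture is of the moment at which its call begins.
- r.close_job(): hands the job in, once; it reports no verdict.
The state is a dict: "time_s": time; "joints": joint angles; "qd": joint speeds; "joint_torque": joint torques, N m; "tcp_pos": TCP position; "eef_rot": TCP orientation; "contact_force": force on the tool from outside, world axes, zero at the start; "moment": the same for the moment, N m; "gripper_width": finger opening in m.
Only numpy, scipy, OpenCV 4.12 (cv2) and the standard library are available. Lean on these libraries where they do the work, as an engineer would, in place of code of your own. Each camera call takes 0.05 s, during which the arm holds its last target.

### The job

The lid of the full white paint tub is on but not snapped home: press down round its rim, one side after another, until all four rim sections have clicked shut, flush with the lid's corners. Only press with the fingertips: do not pick up or push away the tub, the little tin that stands on its lid or anything around it, and take the hand clear at the end.

Things in the scene. Friction and masses are not known exactly. Their poses are not given: they have to be found in the camera images.
- tub: full white plastic paint tub, about 2.5 kg, loose on the table; body 122 x 182 mm, lid 140 x 200 mm. Origin: centre of its underside; x along the short side (away from the robot at yaw 0), y along the long side, z up. Lid: flat panel, top 106 mm high, four fixed corner pieces (23 x 23 mm, top 112 mm) and, between them, four straight rim sections, top 122 mm high when proud, 112 mm when shut
- rim_front (a joint): travel of the rim section on the long side nearest the robot (the tub's own -x side), pressed straight down, m: 0 = 10 mm proud, 0.010 = shut, flush with the corners. Over-centre snap: it resists with about 9 N at first, easing to nothing at 5 mm, then snaps down and stays; released earlier it springs up. Never shut at the start.
- rim_front_top (a point): middle of the top face of the rim section on the long side nearest the robot (the tub's own -x side): a straight bar 150 mm long, centred 62 mm from the tub's middle, 16 mm wide and high. The point sinks with it; axes as the tub's. It goes down level wherever along its length it is pressed.
- rim_back (a joint): travel of the rim section on the long side away from the robot (the tub's +x side), pressed straight down, m: 0 = 10 mm proud, 0.010 = shut, flush with the corners. Over-centre snap: it resists with about 9 N at first, easing to nothing at 5 mm, then snaps down and stays; released earlier it springs up. Never shut at the start.
- rim_back_top (a point): middle of the top face of the rim section on the long side away from the robot (the tub's +x side): a straight bar 150 mm long, centred 62 mm from the tub's middle, 16 mm wide and high. The point sinks with it; axes as the tub's. It goes down level wherever along its length it is pressed.
- rim_left (a joint): travel of the rim section on the short end to the robot's left (the tub's +y end), pressed straight down, m: 0 = 10 mm proud, 0.010 = shut, flush with the corners. Over-centre snap: it resists with about 9 N at first, easing to nothing at 5 mm, then snaps down and stays; released earlier it springs up. Sometimes already shut at the start.
- rim_left_top (a point): middle of the top face of the rim section on the short end to the robot's left (the tub's +y end): a straight bar 90 mm long, centred 92 mm from the tub's middle, 16 mm wide and high. The point sinks with it; axes as the tub's. It goes down level wherever along its length it is pressed.
- rim_right (a joint): travel of the rim section on the short end to the robot's right (the tub's -y end), pressed straight down, m: 0 = 10 mm proud, 0.010 = shut, flush with the corners. Over-centre snap: it resists with about 9 N at first, easing to nothing at 5 mm, then snaps down and stays; released earlier it springs up. Never shut at the start.
- rim_right_top (a point): middle of the top face of the rim section on the short end to the robot's right (the tub's -y end): a straight bar 90 mm long, centred 92 mm from the tub's middle, 16 mm wide and high. The point sinks with it; axes as the tub's. It goes down level wherever along its length it is pressed.
- little_tin: small bare steel tin, 42 mm across and 38 mm high, about 60 g, standing loose on the lid's flat panel, near its middle. Origin: centre of its underside
- wide_tin: tin 96 mm across, 75 mm high, standing beyond the tub. Origin: centre of its underside
- tall_tin: tin 72 mm across, 92 mm high, standing beside the tub's right end. Origin: centre of its underside
- small_tin: dark tin 58 mm across, 56 mm high, standing on the robot's side of the tub. Origin: centre of its underside
- red_tin: tin with a red lid, 84 mm across, 85 mm high, to the robot's right. Origin: centre of its underside
- brush: paint brush lying on the table to the robot's left
- scraper: flat scraper with a wooden handle lying on the table to the robot's right, 158 mm long, 14 mm high
Things that resemble listed ones, but are neither listed nor needed, are in the scene too. What is shaped like the tub but blue or red is not meant.

How it is judged:
By the outcome, as a careful person would: the job done as asked, in the order asked, and still so for the second after the job is handed in, with the robot touching nothing.
It also fails if it takes over 51 s, if anything falls off the work surface, if the arm or the gripper's body presses on something with over 40 N, if the wrist force passes 120 N, or if a joint passes its speed limit or range.

## Working session

There is one attempt and no reset: what is moved stays moved. The work goes in short steps, Python scripts to look and compute and a tool call to move; the robot and the scene stay as the last step left them, time stands still between calls to the robot, and variables do not carry over. Pictures are saved under pics/ and viewed, and the job is handed in when it is done.

Besides the shell and the picture viewer there is one more tool, called after "Request:" as name(argument=value, ...), one argument or row to a line, values as JSON. apply_moves: Moves the arm, as the interface text tells. Its arguments: {"type":"object","properties":{"targets":{"type":"array","items":{"type":"array"}},"squeeze":{"type":"number"}},"required":["targets"]}

```bash
ls; mkdir -p pics
python3 - <<'E'
from plant import r
import cv2,numpy as np,pickle
print(r.get_state(), r.nose_length)
for n in("top","side"):
    c=r.capture(n); pickle.dump(c,open(f"pics/{n}0.pkl","wb")); cv2.imwrite(f"pics/{n}0.png",c["img"])
    print(n,c["fx"],c["fy"],c["cx"],c["cy"],c["k1"]);print(c["camera_from_world"])
E
```

```text
pics
{'time_s': 0.0, 'joints': array([-5.69461296e+01,  2.05921198e+01,  6.33453498e-01, -2.03184651e-02,
       -7.01377921e+01, -1.65071371e+01]), 'qd': array([-0.05853414,  0.01717993,  0.07181827,  0.11101163, -0.02338788,
       -0.02797081]), 'joint_torque': array([-4.83529238e-04, -5.82722819e+01,  2.93050146e+01,  6.99730173e+00,
        7.02512145e-03, -1.83269685e-04]), 'tcp_pos': array([ 0.19206342, -0.64655962,  0.21921194]), 'eef_rot': array([ 1.79902090e+02, -9.09653835e-03, -1.63460178e+02]), 'contact_force': array([-0.6673534 ,  0.13639265,  0.18273227]), 'moment': array([-0.04463756,  0.02704824, -0.01814967]), 'gripper_width': 0.08755729731100954} 0.017
top 451.3567896439428 451.3567896439428 255.36831053985583 188.13762477908006 -0.16558990491373346
[[ 1.82074178e-02 -9.99834220e-01 -1.48342184e-04 -7.25722280e-03]
 [ 9.93154932e-01  1.80686637e-02  1.15398462e-01 -4.76957087e-01]
 [-1.15376651e-01 -2.24843479e-03  9.93319270e-01 -1.46730778e+00]
 [ 0.00000000e+00  0.00000000e+00  0.00000000e+00  1.00000000e+00]]
side 361.7619411047137 361.7619411047137 253.64232235707473 189.93148478347953 -0.002283995554022758
[[-0.79656265 -0.6045333   0.00523752  0.35830269]
 [ 0.32477666 -0.42060238  0.84712087 -0.23549858]
 [-0.50990986  0.67648587  0.53137445 -0.92316911]
 [ 0.          0.          0.          1.        ]]
```

View pics/top0.png

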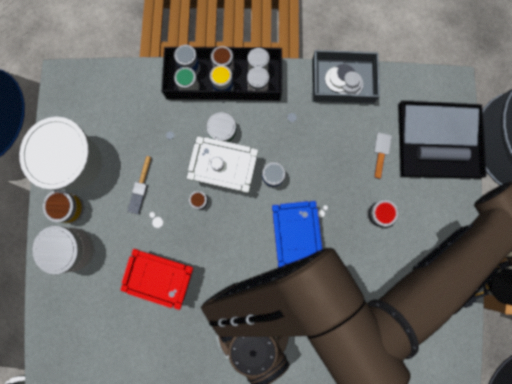

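View pics/side0.png

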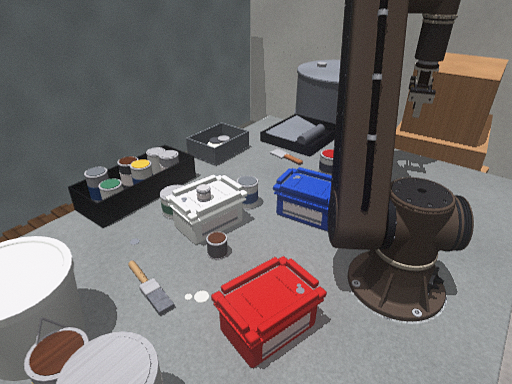

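Candidates: the white rectangular tub at top (223,164), side (207,205); the blue tub at top (298,232); the red tub at (157,278); round white pails at (54,152) and (55,249). I choose the white rectangular one with the little tin on its lid, and check it in a close crop.

```bash
cat > h.py <<'E'
import numpy as np,cv2,pickle
def world(c,u,v,z=None):
    """pixel arrays -> world via z_map, or onto plane z"""
    u=np.atleast_1d(u).astype(float);v=np.atleast_1d(v).astype(float)
    K=np.array([[c["fx"],0,c["cx"]],[0,c["fy"],c["cy"]],[0,0,1.]])
    # iterative undistort
    xd=(u-c["cx"])/c["fx"];yd=(v-c["cy"])/c["fy"];x,y=xd.copy(),yd.copy()
    for _ in range(30):
        s=1+c["k1"]*(x*x+y*y);x,y=xd/s,yd/s
    T=np.linalg.inv(c["camera_from_world"]);R,t=T[:3,:3],T[:3,3]
    d=np.stack([x,-y,-np.ones_like(x)],1)@R.T
    if z is None: k=c["z_map"][np.round(v).astype(int),np.round(u).astype(int)]
    else: k=(z-t[2])/d[:,2]
    return t+d*k[:,None]
def crop(c,n,u0,u1,v0,v1,s):
    cv2.imwrite(n,cv2.resize(c["img"][v0:v1,u0:u1],None,fx=s,fy=s,interpolation=cv2.INTER_CUBIC))
E
python3 - <<'E'
from h import *
t=pickle.load(open("pics/top0.pkl","rb"));s=pickle.load(open("pics/side0.pkl","rb"))
crop(t,"pics/tc.png",170,300,100,220,6);crop(s,"pics/sc.png",140,280,160,270,5)
for c,(u0,u1,v0,v1) in((t,(170,300,100,220)),(s,(150,270,165,250))):
    uu,vv=np.meshgrid(np.arange(u0,u1),np.arange(v0,v1));uu=uu.ravel();vv=vv.ravel()
    P=world(c,uu,vv); ok=c["z_map"][vv,uu]>0; g=c["img"][vv,uu].astype(int)
    m=ok&(P[:,2]>.098)&(P[:,2]<.135)&(g.min(1)>120)
    n,l,st,ce=cv2.connectedComponentsWithStats(m.reshape(v1-v0,u1-u0).astype(np.uint8)); k=1+st[1:,4].argmax()
    mm=(l==k).ravel(); q=P[mm]
    print(len(q),cv2.minAreaRect(q[:,:2].astype(np.float32)*1000),np.percentile(q[:,2],[2,25,50,75,98]))
E
```

```text
2638 ((543.114501953125, 107.70185852050781), (201.40328979492188, 142.12722778320312), 78.4512939453125) [0.10017426 0.10531565 0.10863858 0.11853086 0.12612938]
1539 ((544.1097412109375, 108.77995300292969), (200.53904724121094, 144.38137817382812), 78.22943115234375) [0.10322353 0.10526485 0.11020511 0.11993066 0.12282234]
```

View pics/tc.png

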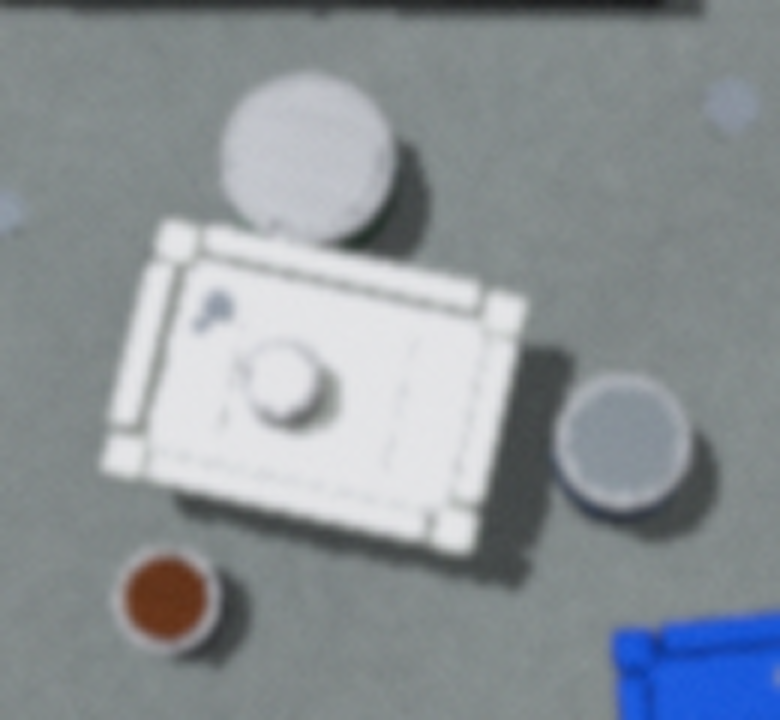

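View pics/sc.png

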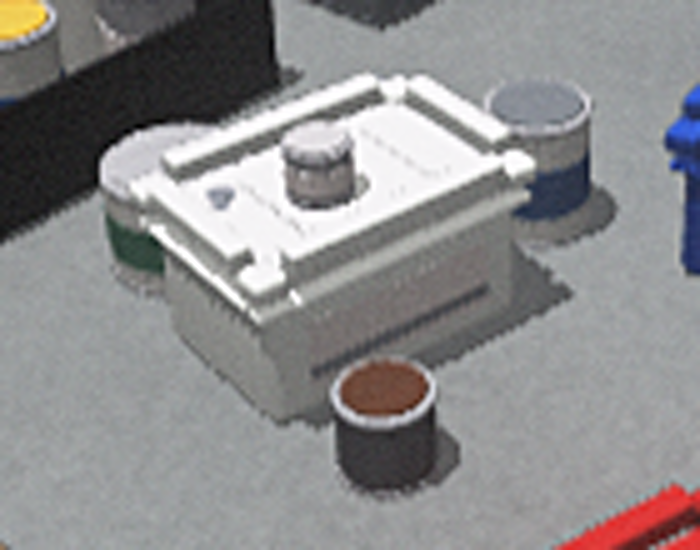

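Both views agree: the white rectangular tub, 201 x 142 mm lid, centre about (0.543, 0.108), with the little tin at crop (285,383). Front (crop row ~500) and back and left/right rims are visible; next I measure each section's height and the obstacles.

```bash
cat > m.py <<'E'
from h import *
def secs(c,C=(.5436,.1082),yaw=-11.7,box=None):
    u0,u1,v0,v1=box
    uu,vv=np.meshgrid(np.arange(u0,u1),np.arange(v0,v1));uu=uu.ravel();vv=vv.ravel()
    P=world(c,uu,vv);P=P[c["z_map"][vv,uu]>0]
    a=np.radians(yaw);d=P[:,:2]-C;L=np.stack([d@[np.cos(a),np.sin(a)],d@[-np.sin(a),np.cos(a)]],1);z=P[:,2]
    o={}
    for n,cx,cy,hx,hy in(("front",-62,0,5,60),("back",62,0,5,60),("left",0,92,35,5),("right",0,-92,35,5),("panel",0,50,30,20),("corner++",58,88,8,8),("corner--",-58,-88,8,8),("corner+-",58,-88,8,8),("corner-+",-58,88,8,8)):
        m=(abs(L[:,0]-cx/1e3)<hx/1e3)&(abs(L[:,1]-cy/1e3)<hy/1e3)&(z>.08)
        o[n]=(m.sum(),np.round(np.percentile(z[m],[20,50,80])*1e3,1)) if m.any() else None
    m=(abs(L)<.045).all(1)&(z>.135); o["tin"]=(m.sum(),L[m].mean(0).round(4),P[m].mean(0).round(4),z[m].max())
    return o
B={"top":(170,300,100,220),"side":(140,280,150,280)}
E
python3 - <<'E'
from m import *
for n in("top","side"):
    for k,v in secs(pickle.load(open(f"pics/{n}0.pkl","rb")),box=B[n]).items(): print(n,k,v)
E
```

```text
top front (np.int64(116), array([119. , 121.5, 124.7]))
top back (np.int64(119), array([119.8, 122. , 124.1]))
top left (np.int64(74), array([117.9, 120.8, 123.9]))
top right (np.int64(72), array([119.3, 121.8, 124.6]))
top panel (np.int64(216), array([104.1, 106.9, 109.1]))
top corner++ (np.int64(24), array([108.9, 112.1, 113.4]))
top corner-- (np.int64(28), array([110.2, 111.9, 114. ]))
top corner+- (np.int64(25), array([109.7, 112. , 113. ]))
top corner-+ (np.int64(26), array([109.7, 112.5, 115.2]))
top tin (np.int64(141), array([-0.0074,  0.0129]), array([0.5389, 0.1224, 0.1436]), np.float64(0.15147386810619645))
side front (np.int64(212), array([ 85.8,  88.7, 121.1]))
side back (np.int64(78), array([119.2, 120.6, 121.7]))
side left (np.int64(108), array([ 86.2,  88.7, 121.4]))
side right (np.int64(36), array([120.1, 121. , 122.1]))
side panel (np.int64(214), array([104.5, 105.5, 115.1]))
side corner++ (np.int64(17), array([ 86.3,  87.2, 111.4]))
side corner-- (np.int64(26), array([ 86. ,  89. , 111.2]))
side corner+- (np.int64(12), array([110. , 111.6, 112. ]))
side corner-+ (np.int64(40), array([ 86. ,  88.4, 110.8]))
side tin (np.int64(105), array([-0.0102,  0.0176]), array([0.5372, 0.1275, 0.1418]), np.float64(0.14597080159474185))
```

```bash
cat > plan.py <<'E'
import sys
from h import *
from plant import r
from scipy.spatial.transform import Rotation as Ro
C=np.array([.5436,.1082]);a=np.radians(-11.7);ex=np.array([np.cos(a),np.sin(a)]);ey=np.array([-ex[1],ex[0]])
PT={"right":(-0.0,-.092),"back":(.062,0),"left":(0,.092),"front":(-.062,-.015)}
def plan(name,tip):
    s=r.get_state();R=Ro.from_euler("xyz",s["eef_rot"],degrees=True)
    l=PT[name];g=np.r_[C+l[0]*ex+l[1]*ey,tip+r.nose_length]
    G=Ro.from_euler("xyz",[180,0,168.3],degrees=True)
    print("t",s["time_s"],"pos",s["tcp_pos"].round(4),"rot",s["eef_rot"].round(2),"F",s["contact_force"].round(1),"w",s["gripper_width"])
    print(name,"shift units",(R.inv().apply(g-s["tcp_pos"])/.04).round(3),"turn units",(np.degrees((R.inv()*G).as_rotvec())/8).round(3))
if __name__=="__main__": plan(sys.argv[1],float(sys.argv[2]))
E
python3 plan.py right 0.15
```

```text
t 0.1 pos [ 0.1921 -0.6466  0.2193] rot [ 1.7991e+02 -1.0000e-02 -1.6346e+02] F [ 0.3  0.1 -0. ] w 0.08753732733354279
right shift units [-12.709  13.56    1.326] turn units [ 0.01  -0.004  3.53 ]
```

Request:
apply_moves(
  targets=[
    [[-0.3, 0.6, -0.2], [0, 0, 0.7], 0],
    [[-0.5, 0.9, -0.2], [0, 0, 0.7], 0],
    [[-0.5, 0.9, 0], [0, 0, 0.7], 0],
    [[-0.5, 0.9, 0], [0, 0, 0.7], 0],
    [[-0.5, 0.9, 0], [0, 0, 0.7], 0],
  ],
  squeeze=10,
)

```text
time_s: 0.6
tcp_pos: [0.2694, -0.4711, 0.2313]
eef_rot: [179.7, -0.4, 167.2]
contact_force: [0.9, -0.1, 0.4]
gripper_width: 0.0533
```

```bash
python3 plan.py right 0.15
```

```text
t 0.6 pos [ 0.2694 -0.4711  0.2313] rot [179.66  -0.37 167.15] F [ 0.9 -0.1  0.4] w 0.05332160401643431
right shift units [-3.52  13.335  1.665] turn units [ 0.043 -0.046 -0.144]
```

Request:
apply_moves(
  targets=[
    [[-0.2, 1, 0], [0, 0, -0.1], 0],
    [[-0.25, 1, 0], [0, 0, 0], 0],
    [[-0.25, 1, 0], [0, 0, 0], 0],
    [[-0.25, 1, 0], [0, 0, 0], 0],
    [[-0.25, 1, 0], [0, 0, 0], 0],
  ],
)

```text
time_s: 1.1
tcp_pos: [0.3608, -0.2779, 0.2312]
eef_rot: [179.6, -0.4, 167.7]
contact_force: [0.4, -0.3, 1.1]
gripper_width: 0.0134
```

Request:
apply_moves(
  targets=[
    [[-0.25, 1, 0], [0, 0, 0], 0],
    [[-0.25, 1, 0], [0, 0, 0], 0],
    [[-0.25, 1, 0], [0, 0, 0], 0],
    [[-0.25, 1, 0], [0, 0, 0], 0],
    [[-0.25, 0.8, 0], [0, 0, 0], 0],
  ],
)

```text
time_s: 1.6
tcp_pos: [0.4517, -0.092, 0.2324]
eef_rot: [179.5, -0.4, 167.7]
contact_force: [-0.1, -0.6, -0.3]
gripper_width: 0.0004
```

```bash
python3 plan.py right 0.15
```

```text
t 1.6 pos [ 0.4517 -0.092   0.2324] rot [179.53  -0.38 167.74] F [-0.1 -0.6 -0.3] w 0.00039542680271330066
right shift units [-1.215  3.064  1.651] turn units [ 0.059 -0.048 -0.07 ]
```

Request:
apply_moves(
  targets=[
    [[-0.35, 0.9, 0.3], [0.06, -0.05, -0.07], 0],
    [[-0.35, 0.9, 0.3], [0, 0, 0], 0],
    [[-0.3, 0.8, 0.4], [0, 0, 0], 0],
    [[-0.15, 0.4, 0.4], [0, 0, 0], 0],
    [[0, 0, 0.2], [0, 0, 0], 0],
  ],
)

```text
time_s: 2.1
tcp_pos: [0.5254, 0.0254, 0.1674]
eef_rot: [179.9, 0.2, 168.6]
contact_force: [-0.3, -0.3, 0.4]
gripper_width: 0.0007
```

```bash
python3 plan.py right 0.128
```

```text
t 2.1 pos [0.5254 0.0254 0.1674] rot [179.94   0.21 168.63] F [-0.3 -0.3  0.4] w 0.0006915377981653573
right shift units [-0.022 -0.182  0.559] turn units [0.008 0.027 0.041]
```

Request:
apply_moves(
  targets=[
    [[0, -0.15, 0.2], [0, 0.03, -0.04], 0],
    [[0, 0, 0.2], [0, 0, 0], 0],
    [[0, 0, 0.1], [0, 0, 0], 0],
  ],
)

```text
time_s: 2.4
tcp_pos: [0.5226, 0.0178, 0.1452]
eef_rot: [-180.0, -0.2, 169.0]
contact_force: [0.8, -0.2, 0.4]
gripper_width: 0.0004
```

```bash
python3 plan.py right 0.122
python3 - <<'E'
from h import *
from plant import r
for n,b,s in(("top",(170,300,100,220),3),("side",(140,280,130,270),4)):
    c=r.capture(n);crop(c,f"pics/{n}1.png",*b,s)
a=cv2.imread("pics/top1.png");b=cv2.imread("pics/side1.png");h=max(a.shape[0],b.shape[0])
o=np.zeros((h,780,3),np.uint8);b=cv2.resize(b,(390,390));o[:a.shape[0],:390]=a;o[:390,390:]=b;cv2.imwrite("pics/j1.png",o[:400])
E
```

```text
t 2.4 pos [0.5226 0.0178 0.1452] rot [-179.99   -0.18  168.97] F [ 0.8 -0.2  0.4] w 0.00042843986010721377
right shift units [-0.056  0.019  0.156] turn units [-0.002 -0.022  0.084]
```

View pics/j1.png

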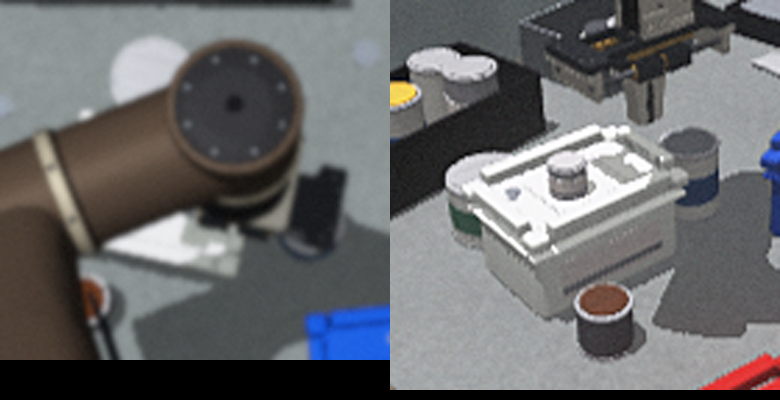

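Run:
```python
from h import *
c=pickle.load(open("pics/side0.pkl","rb"))
def proj(P):
    q=c["camera_from_world"]@np.r_[P,1];x,y=q[0]/-q[2],-q[1]/-q[2];s=1+c["k1"]*(x*x+y*y)
    u,v=c["fx"]*x*s+c["cx"],c["fy"]*y*s+c["cy"];return np.round([(u-140)/140*390+390,(v-130)/140*390])
print(proj([.5226,.0178,.128]),proj([.5249,.0181,.122]),proj([.5226,.0178,.1452]))
```

```text
[645. 135.] [643. 139.] [644. 121.]
```

Run:
```python
from h import *
from plant import r
c=r.capture("side");pickle.dump(c,open("pics/side2.pkl","wb"));crop(c,"pics/s2.png",195,265,120,200,8)
uu,vv=np.meshgrid(np.arange(222,242),np.arange(150,188))
P=world(c,uu.ravel(),vv.ravel())
Z=P[:,2].reshape(uu.shape);X=P[:,0].reshape(uu.shape);Y=P[:,1].reshape(uu.shape)
for u in(224,227,230,233,236):
    print(u,[(int(v),int(Z[v-150,u-222]*1e3),int(X[v-150,u-222]*1e3),int(Y[v-150,u-222]*1e3)) for v in range(164,186,2)])
```

```text
224 [(164, 181, 534, 35), (166, -2, 757, -208), (168, -1, 744, -193), (170, 0, 732, -180), (172, 0, 720, -166), (174, 0, 712, -156), (176, 121, 558, 12), (178, 120, 551, 20), (180, 112, 551, 19), (182, 0, 672, -111), (184, 104, 545, 28)]
227 [(164, 188, 519, 39), (166, 179, 521, 37), (168, 173, 521, 37), (170, 163, 524, 34), (172, 156, 525, 33), (174, -2, 705, -166), (176, 0, 692, -151), (178, 121, 542, 16), (180, 119, 536, 22), (182, 113, 536, 23), (184, -2, 656, -110)]
230 [(164, 186, 515, 30), (166, 178, 516, 30), (168, 173, 514, 31), (170, 165, 515, 30), (172, 159, 515, 31), (174, -1, 694, -172), (176, 0, 683, -159), (178, 120, 536, 8), (180, 119, 529, 17), (182, 118, 522, 24), (184, 114, 519, 28)]
233 [(164, 181, 513, 18), (166, 173, 515, 17), (168, 169, 512, 21), (170, 161, 513, 20), (172, 154, 513, 20), (174, -3, 688, -182), (176, 0, 674, -165), (178, 0, 665, -154), (180, 120, 520, 12), (182, 121, 511, 23), (184, 119, 507, 28)]
236 [(164, 178, 510, 8), (166, 170, 511, 7), (168, 165, 509, 10), (170, 160, 508, 12), (172, 1, 683, -194), (174, 2, 672, -181), (176, 0, 665, -173), (178, -1, 657, -163), (180, 89, 547, -33), (182, 120, 505, 16), (184, 120, 498, 25)]
```

View pics/s2.png

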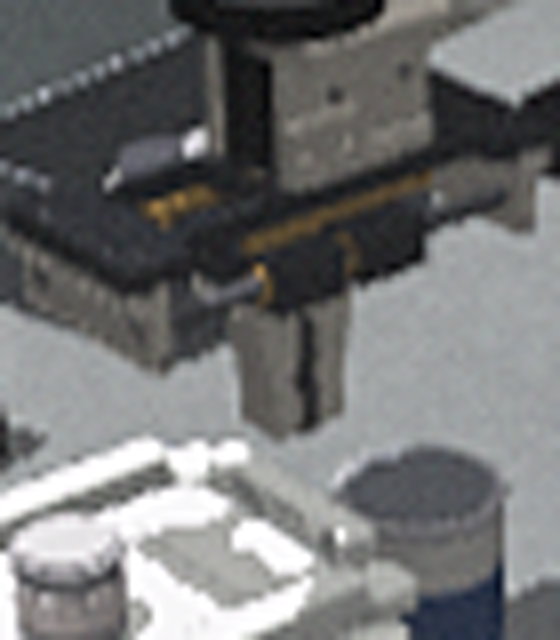

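Run:
```python
from h import *
from plant import r
s=r.get_state();print(s["time_s"],s["tcp_pos"],s["eef_rot"],s["joints"].round(2),r.nose_length)
c=pickle.load(open("pics/side0.pkl","rb"))
for u in range(410,440,3):
    P=world(c,np.full(40,u),np.arange(80,120));m=(P[:,2]>.1)&(np.hypot(P[:,0]-.192,P[:,1]+.647)<.12)
    if m.any(): q=P[m][-1];print(u,np.arange(80,120)[m][-1],q.round(3))
crop(c,"pics/s0.png",380,470,60,130,8)
```

```text
2.55 [0.5231176  0.01810321 0.14609875] [ 1.79993665e+02 -1.23811024e-01  1.68983576e+02] [ 2.3420e+01  1.0010e+01 -2.4170e+01 -9.0000e-02 -5.5920e+01 -1.2438e+02] 0.017
410 100 [ 0.197 -0.553  0.293]
413 116 [ 0.182 -0.587  0.229]
416 116 [ 0.172 -0.587  0.231]
419 114 [ 0.165 -0.59   0.239]
422 103 [ 0.163 -0.585  0.281]
425 102 [ 0.151 -0.565  0.292]
428 102 [ 0.142 -0.57   0.293]
431 102 [ 0.133 -0.569  0.295]
434 96 [ 0.128 -0.568  0.316]
```

View pics/s0.png

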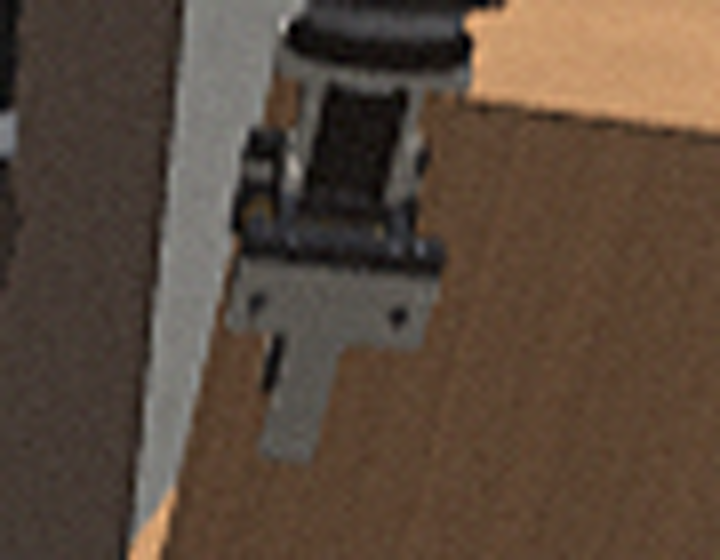

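The picture shows the fingertips about 20 mm higher than pose + nose length says (crop (290,430), z≈0.150). I check the visible gripper geometry before pressing, because body clearance over the little tin depends on it.

Run:
```python
from h import *
c=pickle.load(open("pics/side2.pkl","rb"))
ex=np.array([.979,-.203]);ey=np.array([.203,.979]);o=np.array([.5231,.0181])
for u in(200,206,212,216,220,224,226,228,230,232,234,236,238,240,245,250):
    v=np.arange(130,180);P=world(c,np.full(50,u),v);d=P[:,:2]-o
    m=(P[:,2]>.135)&(abs(d@ex)<.12)&(abs(d@ey)<.13)
    print(u,[(int(a),int(z*1e3),int(x*1e3),int(y*1e3)) for a,z,x,y in zip(v[m],P[m,2],d[m]@ex,d[m]@ey)][-9:])
```

```text
200 [(150, 251, 9, 97), (151, 246, 12, 95), (152, 242, 14, 94), (153, 234, 24, 88), (154, 229, 27, 87), (155, 229, 21, 91), (156, 225, 23, 90), (157, 221, 25, 89), (158, 217, 27, 88)]
206 [(153, 252, -18, 96), (154, 248, -16, 95), (155, 244, -15, 95), (156, 240, -12, 93), (157, 234, -7, 90), (158, 227, -1, 86), (159, 226, -4, 88), (160, 221, -1, 87), (161, 219, -3, 88)]
212 [(157, 247, -40, 92), (158, 245, -42, 94), (159, 241, -39, 92), (160, 233, -31, 87), (161, 230, -31, 87), (162, 226, -30, 87), (163, 224, -31, 88), (164, 220, -30, 87), (165, 217, -30, 87)]
216 [(151, 259, -37, 76), (152, 257, -38, 77), (153, 254, -40, 78), (154, 252, -41, 80), (158, 233, -29, 72), (159, 232, -31, 74), (160, 229, -31, 74), (164, 221, -38, 80), (165, 220, -41, 82)]
220 [(150, 251, -26, 55), (151, 231, 2, 35), (152, 227, 3, 34), (153, 224, 2, 35), (154, 220, 4, 34), (155, 219, 1, 36), (156, 234, -27, 57), (157, 232, -29, 58), (158, 230, -31, 60)]
224 [(156, 232, -31, 46), (157, 229, -32, 47), (158, 215, -14, 34), (159, 201, 2, 22), (160, 197, 2, 22), (161, 192, 5, 20), (162, 189, 5, 20), (163, 185, 
[... 1240 characters left out ...]
155, 206, -11, -19), (156, 202, -10, -19), (157, 198, -10, -19), (158, 196, -11, -18), (159, 192, -10, -19)]
240 [(146, 241, -25, -16), (147, 240, -28, -13), (148, 240, -34, -8), (149, 239, -38, -5), (150, 236, -37, -6), (151, 233, -38, -4), (152, 231, -40, -3), (153, 228, -39, -4), (154, 223, -37, -5)]
245 [(142, 246, -21, -38), (143, 244, -24, -35), (145, 238, -25, -34), (147, 241, -40, -21), (148, 236, -37, -24), (149, 233, -37, -24), (150, 231, -39, -22), (151, 228, -39, -22), (152, 223, -36, -25)]
250 [(139, 252, -25, -53), (140, 230, 6, -80), (141, 228, 3, -78), (142, 223, 7, -81), (143, 222, 2, -78), (144, 216, 6, -81), (145, 234, -28, -51), (146, 233, -31, -48), (147, 230, -32, -48)]
```

Visible fingers are 65 mm long, matching the spec, and the body starts 65 mm above the tips. So the whole hand stands about 22 mm higher than the reported z suggests, and body clearance is fine. I descend in small guarded steps and let the force tell where contact is.

Request:
apply_moves(
  targets=[
    [[0, 0, 0.15], [0, 0, -0.08], 0],
    [[-0.05, 0, 0.1], [0, 0, 0], 0],
  ],
)

```text
time_s: 2.75
tcp_pos: [0.5258, 0.0175, 0.1372]
eef_rot: [179.9, 0.0, 169.6]
contact_force: [-0.2, -0.2, 0.0]
gripper_width: 0.0
```

```bash
python3 plan.py right 0.122
```

```text
t 2.75 pos [0.5258 0.0175 0.1372] rot [1.7990e+02 4.0000e-02 1.6964e+02] F [-0.2 -0.2  0. ] w 3.0447763702151935e-05
right shift units [ 0.025  0.012 -0.045] turn units [0.013 0.005 0.167]
```

Request:
apply_moves(
  targets=[
    [[0, 0, 0.12], [0, 0, 0.17], 0],
    [[0, 0, 0.12], [0, 0, 0], 0],
  ],
)

```text
time_s: 2.95
tcp_pos: [0.5264, 0.0174, 0.1273]
eef_rot: [179.9, 0.1, 168.1]
contact_force: [0.8, -1.3, -0.5]
gripper_width: 0.0007
```

Request:
apply_moves(
  targets=[
    [[0, 0, 0.1], [0, 0, 0], 0],
  ],
)

```text
time_s: 3.05
tcp_pos: [0.5263, 0.0174, 0.1228]
eef_rot: [179.9, 0.1, 168.1]
contact_force: [-1.1, 0.2, 1.0]
gripper_width: 0.0007
```

```bash
python3 plan.py right 0.122;  python3 - <<'E'
from h import *
from plant import r
c=r.capture("side");pickle.dump(c,open("pics/side3.pkl","wb"));crop(c,"pics/s3.png",195,265,120,200,8)
E
```

```text
t 3.05 pos [0.5263 0.0174 0.1228] rot [1.7987e+02 9.0000e-02 1.6814e+02] F [-1.1  0.2  1. ] w 0.000663363384891202
right shift units [ 0.037  0.011 -0.404] turn units [ 0.017  0.011 -0.021]
```

View pics/s3.png

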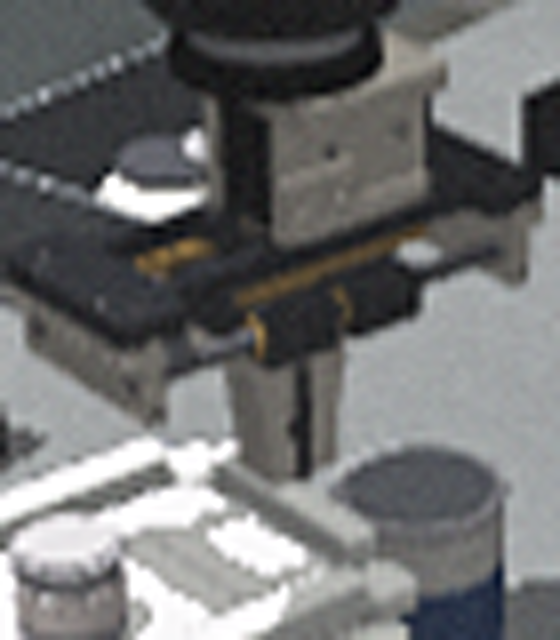

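Run:
```python
from h import *
c=pickle.load(open("pics/side3.pkl","rb"))
ex=np.array([.979,-.203]);ey=np.array([.203,.979]);o=np.array([.5436,.1082])
for u in(220,224,226,228,230,232,234,236,238,240):
    v=np.arange(168,188);P=world(c,np.full(20,u),v);d=P[:,:2]-o
    print(u,[(int(a),int(z*1e3),int(x*1e3),int(y*1e3)) for a,z,x,y in zip(v,P[:,2],d@ex,d@ey)][3::1][:14])
```

```text
220 [(171, 0, 248, -227), (172, -1, 243, -224), (173, -4, 240, -222), (174, -1, 230, -214), (175, 110, 62, -96), (176, 109, 59, -93), (177, 112, 50, -87), (178, 108, 49, -86), (179, 106, 47, -85), (180, 106, 43, -82), (181, 103, 42, -81), (182, 104, 35, -75), (183, 105, 30, -71), (184, 105, 25, -68)]
224 [(171, 157, 6, -72), (172, 151, 10, -75), (173, 146, 12, -76), (174, 140, 16, -79), (175, 139, 13, -76), (176, 137, 11, -75), (177, 121, 29, -87), (178, 121, 24, -83), (179, 117, 24, -84), (180, 113, 24, -83), (181, 110, 24, -83), (182, -3, 174, -191), (183, 105, 21, -81), (184, 105, 17, -77)]
226 [(171, 161, -2, -72), (172, 156, 0, -74), (173, 152, 1, -75), (174, 148, 1, -75), (175, 143, 3, -76), (176, 141, 2, -75), (177, 136, 4, -76), (178, 133, 2, -75), (179, 120, 16, -85), (180, 119, 13, -83), (181, 114, 15, -84), (182, 110, 16, -85), (183, 106, 15, -84), (184, 104, 14, -83)]
228 [(171, 163, -9, -74), (172, 160, -9, -74), (173, 155, -6, -76), (174, 152, -8, -75), (175, 149, -9, -75), (176, 144, -5, -77), (177, 142, -8, -75), (178, 139, -9, -74), (179, 133, -5, -76), (180, 120, 7,
[... 1214 characters left out ...]
 -138), (181, 87, 30, -135), (182, 121, -19, -96), (183, 120, -22, -94), (184, 122, -29, -88)]
238 [(171, -2, 204, -282), (172, 0, 195, -275), (173, -2, 192, -273), (174, -2, 186, -268), (175, -1, 178, -262), (176, 0, 171, -256), (177, -1, 167, -253), (178, 89, 38, -150), (179, 90, 32, -145), (180, 89, 28, -142), (181, 89, 24, -138), (182, 87, 21, -137), (183, 119, -24, -99), (184, 119, -29, -96)]
240 [(171, -2, 200, -289), (172, 1, 187, -279), (173, -1, 185, -277), (174, 0, 178, -272), (175, -2, 175, -269), (176, 87, 47, -166), (177, 90, 37, -158), (178, 89, 34, -156), (179, 91, 26, -149), (180, 90, 23, -147), (181, 89, 18, -143), (182, 90, 13, -138), (183, 90, 8, -134), (184, 89, 5, -131)]
```

Camera depth puts the fingers above the right rim (local y −75…−106, tip z≈0.13), with about 7–9 mm still to go. Continuing guarded.

Request:
apply_moves(
  targets=[
    [[0.03, 0, 0.1], [0, 0, 0], 0],
    [[0, 0, 0.06], [0, 0, 0], 0],
  ],
)

```text
time_s: 3.3
tcp_pos: [0.5246, 0.0176, 0.1154]
eef_rot: [179.9, 0.0, 168.1]
contact_force: [-6.3, 1.3, 10.9]
gripper_width: 0.0006
```

Request:
apply_moves(
  targets=[
    [[0, 0, 0.08], [0, 0, 0], 0],
  ],
)

```text
time_s: 3.4
tcp_pos: [0.5245, 0.0176, 0.1126]
eef_rot: [179.9, 0.0, 168.2]
contact_force: [-1.2, 0.1, 4.9]
gripper_width: 0.0006
```

Request:
apply_moves(
  targets=[
    [[0, 0, 0.08], [0, 0, 0], 0],
  ],
)

```text
time_s: 3.5
tcp_pos: [0.5245, 0.0177, 0.1094]
eef_rot: [179.9, 0.0, 168.2]
contact_force: [-0.6, -0.3, 0.1]
gripper_width: 0.0004
```

Contact came at tcp z≈0.1165 with ~11 N, then the force eased to zero: the right rim snapped over. A touch to confirm at depth, then lift and go on to the back rim.

Request:
apply_moves(
  targets=[
    [[0, 0, 0.08], [0, 0, 0], 0],
  ],
)

```text
time_s: 3.6
tcp_pos: [0.5246, 0.0178, 0.106]
eef_rot: [179.9, 0.1, 168.2]
contact_force: [0.2, -1.0, 0.4]
gripper_width: 0.0003
```

Request:
apply_moves(
  targets=[
    [[0, 0, -0.4], [0, 0, 0], 0],
    [[0, 0, -0.6], [0, 0, 0], 0],
    [[-0.4, 0.7, -0.2], [0, 0, 0], 0],
    [[-0.6, 0.8, 0], [0, 0, 0], 0],
    [[-0.5, 0.7, 0], [0, 0, 0], 0],
  ],
)

```text
time_s: 4.1
tcp_pos: [0.6004, 0.0911, 0.1549]
eef_rot: [179.9, -0.0, 168.0]
contact_force: [0.5, 0.1, 0.1]
gripper_width: 0.0002
```

```bash
python3 plan.py back 0.105
```

```text
t 4.1 pos [0.6004 0.0911 0.1549] rot [ 1.7990e+02 -4.0000e-02  1.6802e+02] F [0.5 0.1 0.1] w 0.00015357381921905197
back shift units [-0.073  0.13   0.823] turn units [ 0.012 -0.005 -0.035]
```

Request:
apply_moves(
  targets=[
    [[-0.07, 0.13, 0.3], [0, 0, 0], 0],
    [[0, 0, 0.3], [0, 0, 0], 0],
    [[0, 0, 0.15], [0, 0, 0], 0],
  ],
)

```text
time_s: 4.4
tcp_pos: [0.607, 0.0984, 0.1224]
eef_rot: [179.9, 0.0, 168.1]
contact_force: [-0.4, -0.0, -0.2]
gripper_width: 0.0004
```

```bash
python3 plan.py back 0.095
```

```text
t 4.4 pos [0.607  0.0984 0.1224] rot [1.7988e+02 3.0000e-02 1.6814e+02] F [-0.4 -0.  -0.2] w 0.00043184085732289265
back shift units [ 0.052 -0.081  0.259] turn units [ 0.015  0.004 -0.02 ]
```

Request:
apply_moves(
  targets=[
    [[0.05, -0.08, 0.06], [0, 0, 0], 0],
    [[0, 0, 0.08], [0, 0, 0], 0],
    [[0, 0, 0.08], [0, 0, 0], 0],
  ],
)

```text
time_s: 4.7
tcp_pos: [0.6024, 0.0939, 0.113]
eef_rot: [179.9, -0.0, 168.1]
contact_force: [-0.8, 3.6, 6.2]
gripper_width: 0.0001
```

Request:
apply_moves(
  targets=[
    [[0, 0, 0.08], [0, 0, 0], 0],
  ],
)

```text
time_s: 4.8
tcp_pos: [0.6024, 0.0937, 0.1106]
eef_rot: [179.8, 0.1, 168.1]
contact_force: [0.1, 0.0, 0.3]
gripper_width: 0.0008
```

Request:
apply_moves(
  targets=[
    [[0, 0, 0.08], [0, 0, 0], 0],
  ],
)

```text
time_s: 4.9
tcp_pos: [0.6022, 0.0934, 0.1077]
eef_rot: [179.8, 0.1, 168.1]
contact_force: [0.3, 0.4, 0.5]
gripper_width: 0.0003
```

Back rim snapped (6 N, then zero). Next, the left rim.

Request:
apply_moves(
  targets=[
    [[0, 0, -0.4], [0, 0, 0], 0],
    [[0, 0, -0.6], [0, 0, 0], 0],
    [[0.2, 0.8, -0.2], [0, 0, 0], 0],
    [[0.6, 0.8, 0], [0, 0, 0], 0],
    [[0.6, 0.7, 0], [0, 0, 0], 0],
  ],
)

```text
time_s: 5.4
tcp_pos: [0.5655, 0.1915, 0.156]
eef_rot: [180.0, -0.0, 167.6]
contact_force: [0.3, 0.5, 0.4]
gripper_width: 0.0002
```

```bash
python3 plan.py left 0.105
```

```text
t 5.4 pos [0.5655 0.1915 0.156 ] rot [ 1.7995e+02 -4.0000e-02  1.6758e+02] F [0.3 0.5 0.4] w 0.00020663284249115366
left shift units [0.114 0.148 0.849] turn units [ 0.006 -0.005 -0.09 ]
```

Request:
apply_moves(
  targets=[
    [[0.1, 0.1, 0.3], [0, 0, -0.09], 0],
    [[0, 0, 0.3], [0, 0, 0], 0],
    [[0, 0, 0.15], [0, 0, 0], 0],
  ],
)

```text
time_s: 5.7
tcp_pos: [0.561, 0.199, 0.1256]
eef_rot: [179.8, 0.1, 168.5]
contact_force: [0.3, -0.5, 0.0]
gripper_width: 0.0006
```

```bash
python3 plan.py left 0.095
```

```text
t 5.7 pos [0.561  0.199  0.1256] rot [1.7984e+02 5.0000e-02 1.6855e+02] F [ 0.3 -0.5  0. ] w 0.0005517448771514253
left shift units [-0.034 -0.013  0.341] turn units [0.02  0.006 0.031]
```

Request:
apply_moves(
  targets=[
    [[-0.03, 0, 0.1], [0, 0, 0], 0],
    [[0, 0, 0.1], [0, 0, 0], 0],
    [[0, 0, 0.08], [0, 0, 0], 0],
  ],
)

```text
time_s: 6.0
tcp_pos: [0.5629, 0.1964, 0.1128]
eef_rot: [179.9, -0.0, 168.4]
contact_force: [-1.6, 2.2, 3.6]
gripper_width: 0.0005
```

Request:
apply_moves(
  targets=[
    [[0, 0, 0.08], [0, 0, 0], 0],
  ],
)

```text
time_s: 6.1
tcp_pos: [0.5634, 0.1959, 0.1095]
eef_rot: [179.9, -0.0, 168.3]
contact_force: [0.5, 0.3, -0.4]
gripper_width: 0.0004
```

Request:
apply_moves(
  targets=[
    [[0, 0, 0.08], [0, 0, 0], 0],
  ],
)

```text
time_s: 6.2
tcp_pos: [0.5637, 0.1953, 0.106]
eef_rot: [179.9, 0.0, 168.3]
contact_force: [-0.6, -0.5, 0.5]
gripper_width: 0.0003
```

Request:
apply_moves(
  targets=[
    [[0, 0, -0.5], [0, 0, 0], 0],
    [[0, 0, -0.7], [0, 0, 0], 0],
    [[0.7, -0.3, -0.2], [0, 0, 0], 0],
    [[0.6, -0.8, 0], [0, 0, 0], 0],
    [[0.3, -0.8, 0], [0, 0, 0], 0],
  ],
)

```text
time_s: 6.7
tcp_pos: [0.486, 0.1326, 0.1608]
eef_rot: [-179.9, -0.1, 168.2]
contact_force: [0.4, 0.0, 0.2]
gripper_width: 0.0004
```

```bash
python3 plan.py front 0.105
```

```text
t 6.7 pos [0.486  0.1326 0.1608] rot [-1.7989e+02 -9.0000e-02  1.6817e+02] F [0.4 0.  0.2] w 0.00042667612981095405
front shift units [ 0.012 -0.678  0.97 ] turn units [-0.014 -0.011 -0.016]
```

Request:
apply_moves(
  targets=[
    [[0, -0.5, 0.1], [0, 0, 0], 0],
    [[0, -0.15, 0.3], [0, 0, 0], 0],
    [[0, 0, 0.3], [0, 0, 0], 0],
    [[0, 0, 0.15], [0, 0, 0], 0],
  ],
)

```text
time_s: 7.1
tcp_pos: [0.4798, 0.1021, 0.1271]
eef_rot: [179.9, 0.1, 168.0]
contact_force: [0.4, -1.1, -0.9]
gripper_width: 0.0006
```

```bash
python3 plan.py front 0.095
```

```text
t 7.1 pos [0.4798 0.1021 0.1271] rot [1.7995e+02 9.0000e-02 1.6801e+02] F [ 0.4 -1.1 -0.9] w 0.0005634600390318434
front shift units [0.019 0.097 0.378] turn units [ 0.007  0.011 -0.036]
```

Request:
apply_moves(
  targets=[
    [[0, 0, 0.1], [0, 0, 0], 0],
    [[0, 0, 0.1], [0, 0, 0], 0],
    [[0, 0, 0.08], [0, 0, 0], 0],
  ],
)

```text
time_s: 7.4
tcp_pos: [0.4807, 0.1017, 0.1149]
eef_rot: [-180.0, 0.1, 168.0]
contact_force: [-6.7, 1.3, 8.4]
gripper_width: 0.0003
```

Request:
apply_moves(
  targets=[
    [[0, 0, 0.08], [0, 0, 0], 0],
  ],
)

```text
time_s: 7.5
tcp_pos: [0.4807, 0.1017, 0.1118]
eef_rot: [-179.9, 0.0, 168.0]
contact_force: [-3.0, -1.4, 2.5]
gripper_width: 0.0003
```

Request:
apply_moves(
  targets=[
    [[0, 0, 0.08], [0, 0, 0], 0],
  ],
)

```text
time_s: 7.6
tcp_pos: [0.481, 0.102, 0.1085]
eef_rot: [-180.0, 0.1, 168.0]
contact_force: [0.3, -0.2, -0.0]
gripper_width: -0.0001
```

All four have eased over to zero force. Lift, go clear toward the robot's right, and look.

Request:
apply_moves(
  targets=[
    [[0, 0, -0.6], [0, 0, 0], 0],
    [[0, 0, -1], [0, 0, 0], 0],
    [[0, 0, -1], [0, 0, 0], 0],
    [[0.1, -0.9, -0.3], [0, 0, 0], 0],
    [[0, -1, 0], [0, 0, 0], 0],
  ],
)

```text
time_s: 8.1
tcp_pos: [0.4626, 0.0304, 0.2274]
eef_rot: [-179.8, -0.0, 168.3]
contact_force: [0.9, -0.1, -0.6]
gripper_width: 0.0005
```

Request:
apply_moves(
  targets=[
    [[0, -1, 0], [0, 0, 0], 0],
    [[0, -1, 0], [0, 0, 0], 0],
    [[-0.2, -1, 0], [0, 0, 0], 0],
    [[-0.2, -1, 0], [0, 0, 0], 0],
    [[-0.2, -1, 0], [0, 0, 0], 0],
  ],
)

```text
time_s: 8.6
tcp_pos: [0.4461, -0.1756, 0.2306]
eef_rot: [-180.0, 0.5, 168.7]
contact_force: [1.9, 0.7, 0.6]
gripper_width: 0.0009
```

Request:
apply_moves(
  targets=[
    [[-0.2, -1, 0], [0, 0, 0], 0],
    [[-0.2, -1, 0], [0, 0, 0], 0],
    [[0, -0.5, 0], [0, 0, 0], 0],
    [[0, 0, 0], [0, 0, 0], 0],
    [[0, 0, 0], [0, 0, 0], 0],
  ],
)

```text
time_s: 9.1
tcp_pos: [0.4422, -0.2856, 0.2299]
eef_rot: [-180.0, 0.5, 168.4]
contact_force: [0.2, 0.5, 1.2]
gripper_width: 0.0008
```

Run:
```python
from m import *
from plant import r
for n in("top","side"):
    c=r.capture(n);pickle.dump(c,open(f"pics/{n}9.pkl","wb"))
    for k,v in secs(c,box=B[n]).items(): print(n,k,v)
    crop(c,f"pics/{n}9c.png",*B[n],5);cv2.imwrite(f"pics/{n}9.png",c["img"])
print(r.get_state()["time_s"],r.get_state()["contact_force"])
o=np.hstack([cv2.resize(cv2.imread(f"pics/{n}9c.png"),(400,390)) for n in("top","side")]);cv2.imwrite("pics/j9.png",o)
```

```text
top front (np.int64(121), array([109.5, 111.6, 114. ]))
top back (np.int64(118), array([108.6, 111.5, 114.6]))
top left (np.int64(65), array([109.3, 111.1, 114.4]))
top right (np.int64(68), array([109.7, 111.4, 113.9]))
top panel (np.int64(218), array([102.9, 106. , 108.4]))
top corner++ (np.int64(25), array([109.9, 111.2, 113.4]))
top corner-- (np.int64(26), array([109.5, 111.2, 114.7]))
top corner+- (np.int64(25), array([109.5, 111.5, 113.4]))
top corner-+ (np.int64(26), array([108.7, 110.7, 113. ]))
top tin (np.int64(140), array([-0.0073,  0.0132]), array([0.5391, 0.1226, 0.1433]), np.float64(0.15272935531721665))
side front (np.int64(198), array([ 85.9,  88.6, 111.1]))
side back (np.int64(67), array([109.8, 110.8, 111.6]))
side left (np.int64(84), array([ 86.7, 110.1, 111.4]))
side right (np.int64(37), array([109.8, 111.1, 111.7]))
side panel (np.int64(213), array([104.6, 105.6, 114.2]))
side corner++ (np.int64(26), array([ 87.2, 109.9, 110.9]))
side corner-- (np.int64(28), array([ 86.5, 108.4, 110.8]))
side corner+- (np.int64(13), array([109.6, 110.8, 112.5]))
side corner-+ (np.int64(39), array([ 85.9, 108.1, 111.5]))
side tin (np.int64(105), array([-0.0098,  0.0176]), array([0.5375, 0.1275, 0.1416]), np.float64(0.14548142036382128))
9.2 [0.05512475 0.0640166  0.5839211 ]
```

View pics/j9.png

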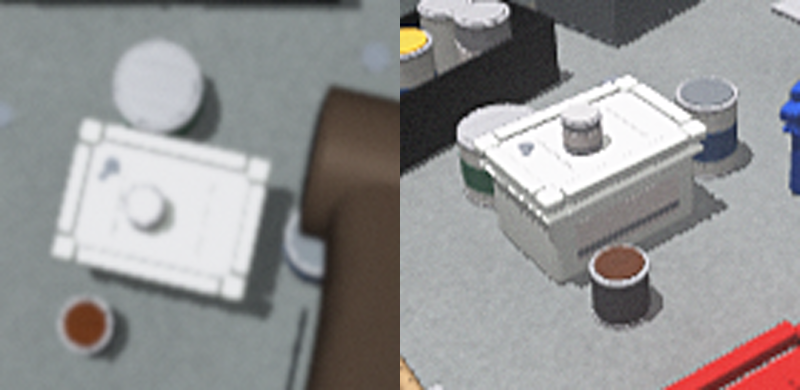

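View pics/top9.png

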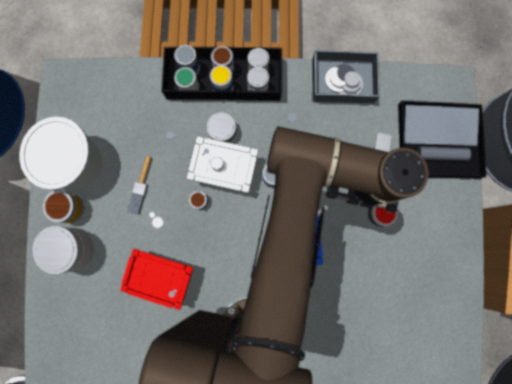

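The pictures show all four rims level with the corners. The tub (top 223,164) and little tin (top 217,163) are where they were, and the hand is clear at top (404,172), well above the table. Handing in.

```bash
python3 -c "
from plant import r
print(r.close_job())"
```

```text
the job is handed in; nothing more can be done
None
```

All four rim sections of the white tub's lid are pressed shut, and the job is handed in at about 9.2 s of the 51 s allowed. I pressed right, back, left and front in turn with closed fingertips. At each one the resistance rose (the highest reading was about 11 N up), then eased to zero as the section snapped over.

**Last checks:**
- **Rims:** in the top view all four read 111–112 mm, level with the corners at 111–112 mm. They read about 121–122 mm before pressing. The side view agrees for the back, left and right. There the front's reading is mixed with the tub wall below it, and only its upper values (111 mm) show the rim.
- **Tub and tins:** the little tin and the tub are within 1 mm of where they were, and the tins in view stand where they did.
- **Hand:** clear of everything and still, with the force near zero.

**One disagreement:** the fingertips stood about 22 mm higher than the reported height plus the nose length implies. The side camera showed it, and contact bore it out. I pressed by force and depth images and did not rely on the reported height.

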